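# Take the staple cassette out of the stapler

### The arm

A 6-joint arm with a two-finger parallel gripper is mounted at the origin on the work surface. World frame = base frame: x ahead of the robot, y to its left, z up, the work surface at z = 0. Lengths are in m, angles in degrees, forces in N, time in s.
With the tool pointing down it reaches from about 0.4 to 0.825 m from the base axis. Payload 7 kg.
Tool frame: the origin (TCP) lies at the very end of the fingers, on their centre line; the grasp point (between the pads) lies 19 mm behind it (ctrl.grip_point_offset is the distance from the TCP to the grasp point, in m); x points along the fingers, z is the direction in which the jaws open and shut, and the axes are right-handed (so a half turn about x gives the same grasp; the last joint's range is limited). The gripper opens to 88 mm and grips with 3 to 60 N. Pads are 19 mm wide; open, the fingers measure 130 mm over their backs; the gripper's body (78 mm by 193 mm) begins 47 mm behind the grasp point.
Start: joints at [-56.03, 20.546, 0.682, 0, -70.136, -16.507], TCP at [0.203, -0.644, 0.227] pointing down, gripper open.
Joint ranges: [-176.03, 176.03], [-82.01, 121.73], [-58.28, 71.71], [-173.87, 95.51], [-174.79, -0.11], [-173.66, 173.66]. Speed limits (degrees/s): [136.94, 136.94, 172.46, 180, 180, 180].

### API

Orientations are given as [roll, pitch, yaw] about the fixed x, y, z axes, in that order (R = Rz(yaw) Ry(pitch) Rx(roll)).
In Python, from plant import get_obs, snapshot, calibration, close_job, ctrl gives the robot as it stands.
- The arm moves only by the tool move_arm, never from a script. Its argument "commands" is a list that holds one entry, the list of rows, each a list of 4 numbers: the shift along the tool's x, y, z in cm, then the turn about the tool's x in rad. In form: [[[dx, dy, dz, spin], ...]]. A call has 1 to 8 rows; each row shifts and turns the commanded pose from where the row before left it, along the tool's axes as they then stand; what a row does not reach is not made up. A row lasts 1/10 s, in which the tool goes at most 50 mm and 8.59 degrees, less where a joint would pass 70% of its speed; a pose out of reach is approached as far as the arm can. A call with a gripper value outside its range is refused whole. "jaw" is the finger opening in cm, from 0 to 8.76, set as the call begins (left out, the last holds). The fingers move at their own pace and stop on an object; the grip force is fixed at half the most. Time passes only in rows, so rows that do not move let the fingers close. It gives the time, the measured TCP pose, the force and the opening at its end, in the units of the state.
- get_obs(): the state, without advancing time (a new reading comes with each control period).
- snapshot(name): name is "scene" or "top" or "wrist"; returns (picture, depth): 480x640x3 uint8, red, green, blue; 480x640 float32, m along the optical axis (not along the pixel's ray), 0 where there is no reading.
- calibration(name): a dict with "mtx" (3x3 intrinsics, pixels), "T" (4x4, takes a point from camera to world coordinates); the wrist camera has in their place "tool_from_camera" (4x4, takes a point from camera to tool coordinates, whose origin is the TCP and whose axes are the tool frame's). Camera axes: x right, y up, looking along -z (the intrinsics and any distortion apply to the point x, -y, -z); pixel columns grow to the right and rows downward; lengths in m; the calibration is good to about 2 mm. A picture is of the moment at which its call begins: read the wrist's pose just before it. calibration takes no time and is no camera call.
- close_job(): hands the job in, once; it reports no verdict.
The state is a dict: "clock": time; "joint_pos": joint angles; "qvel": joint speeds; "tau": joint torques, N m; "tool_pos": TCP position; "orientation": TCP orientation; "force": force on the tool from outside, world axes, zero at the start; "moment": the same for the moment, N m; "opening": finger opening in m.
Only numpy, scipy, OpenCV 4.12 (cv2) and the standard library are available. Lean on these libraries where they do the work, as an engineer would, in place of code of your own. Each camera call takes 0.05 s, during which the arm holds its last target. There are 200 camera calls.

### The job

The stapler needs a new staple cassette: swing its hinged top arm up and back until it leans past upright and stays there, then pinch the two side catches of the cassette together and, keeping them pinched, lift the cassette straight out of its bay. Finish while still holding it level and still by the pinched catches, about ten centimetres above the bay, with the arm left open. Leave the tape rolls, the ramekin and the bulldog clip where they are.

Things in the scene. Friction and masses are not known exactly. Their poses are not given: they have to be found in the camera images.
- stapler: Red metal desk stapler's base plate, 226 x 76 mm, 14 mm thick, stuck to the table. Origin: centre of its underside, on the table. x runs towards the hinge end (nose end at -x), y across, z up. Round the origin is the cassette's open-topped bay, 67 x 74 mm outside, rim 28 mm above the table. Two hinge cheeks, 76 mm over all, stand at x = 68 to 102 mm, up to z = 92 mm.
- top_arm (a joint): Angle (rad) of the red top arm about its level hinge pin along the stapler's y: 0 = shut, level over the cassette (underside 70, top 90 mm above the table), 1.57 = upright, 1.95 = stop, leaning back. Stiff hinge (0.35 N m): stays where it is left, no latch; lifting the nose takes about 4 N. 64 mm wide from the hinge to 132 mm out, then the 30 mm wide nose.
- top_arm_hinge (a point): Middle of the hinge pin, fixed: 85 mm along +x of the stapler from its origin and 78 mm above the table.
- nose (a point): Centre of the arm's narrow nose, a red bar 30 mm wide (along stapler y, grasp it so), 20 mm thick, from 38 mm behind this point (where the wide part begins) to 21 mm ahead (tip). Hinge to here: 170 mm along the arm, 2 mm towards its top. At arm angle a it is at stapler x = 85 - 170 cos a + 2 sin a, y = 0, z = 78 + 170 sin a + 2 cos a (mm).
- cassette_center (a point): Centre, half-way up, of the grey plastic staple cassette: block 56 (x) x 28 (y) x 46 mm high, 100 to 160 g, an upright ribbed catch plate on each long side (y). Seated: 40 mm above the table, over the stapler's origin, axes parallel to the stapler's. The bay's rim is 12 mm below this point. Pinch the catches along y, mid finger pads 14 mm above this point, so the tips clear the rim.
- catch_a (a joint): Inward travel (m) of the catch plate on the cassette's +y side: 0 = sprung out, barb under the bay's lip; 0.0045 = free; 0.007 = stop. Spring 2 N at first, 5 N fully in. Plate 22 mm long (x), 4 mm thick, top 26 mm above the cassette's centre, 38 mm of it above the bay's rim. Over both catches: 52 mm at rest, 38 mm pinched.
- catch_b (a joint): The same for the catch on the cassette's -y side.
- tape_a_center (a point): Centre of a roll of clear tape lying flat, 76 mm across, 19 mm high. Not to be disturbed.
- tape_b_center (a point): Centre of the second, equal roll of clear tape. Not to be disturbed.
- ramekin_center (a point): Centre of a white ceramic ramekin, 88 mm across, 45 mm high. Not to be disturbed.
- clip_center (a point): Centre of a steel bulldog clip standing on its jaws' edge, 50 x 26 mm, 36 mm high. Not to be disturbed.

How it is judged (in metres and radians):
On the way, in this order (a step that is already met when the one before it is completed fails the run):
1. the top arm is swung back past upright while the cassette still sits in its bay (value of joint top_arm above 1.5 rad and z of cassette_center in the frame of stapler below 0.05 m), for 0.2 s.
2. both side catches are pinched in while the cassette is still in its bay (value of joint each of catch_a, catch_b above 0.0045 m and z of cassette_center in the frame of stapler below 0.055 m), for 0.1 s.
At the end, for the whole second after the job is handed in: Cassette held by both catches (each in over 4.5 mm, finger force over 1 N), centre at least 70 mm above its seat and within 60 mm of the bay in plan, level within 17 degrees, still, clear of the stapler; top arm open beyond 1.45 rad (z of cassette_center in the frame of stapler above 0.11 m and horizontal distance between cassette_center and stapler below 0.06 m and angle between cassette_center's own z axis and vertical below 0.3 rad and value of joint each of catch_a, catch_b above 0.0045 m and contact force between the fingers and catch_a above 1 N and contact force between the fingers and catch_b above 1 N and contact force between cassette and stapler below 0.1 N and linear speed of cassette below 0.03 m/s and value of joint top_arm above 1.45 rad); the arm keeps its last pose, push and grip.
It fails at once if the first tape roll pushed aside by more than 3 cm (distance of tape_a_center from where it was at the start of the episode above 0.03 m).
It fails at once if the second tape roll pushed aside by more than 3 cm (distance of tape_b_center from where it was at the start of the episode above 0.03 m).
It fails at once if the ramekin pushed aside by more than 3 cm (distance of ramekin_center from where it was at the start of the episode above 0.03 m).
It fails at once if the bulldog clip pushed aside by more than 3 cm (distance of clip_center from where it was at the start of the episode above 0.03 m).
It also fails if it takes over 54 s, if anything falls off the work surface, if the arm or the gripper's body presses on something with over 40 N, if the wrist force passes 120 N, or if a joint passes its speed limit or range.

## Working session

There is one attempt and no reset: what is moved stays moved. The work goes in short steps, Python scripts to look and compute and a tool call to move; the robot and the scene stay as the last step left them, time stands still between calls to the robot, and variables do not carry over. Pictures are saved under pics/ and viewed, about 8 in all and at most 12, crops included, and the job is handed in when it is done.

Besides the shell and the picture viewer there is one more tool, called as name(argument=value, ...), one argument or row to a line, values as JSON. move_arm: Moves the arm, as the interface text tells. Its arguments: {"type":"object","properties":{"commands":{"type":"array"},"jaw":{"type":"number"}},"required":["commands"]}

```bash
mkdir -p pics; ls; python3 - <<'E'
from plant import *
import cv2,numpy as np
o=get_obs();print(o)
for n in ("scene","top"):
    p,d=snapshot(n);cv2.imwrite(f"pics/{n}0.png",p[:,:,::-1]);np.save(f"pics/{n}0.npy",d);np.save(f"pics/{n}0c.npy",p)
    c=calibration(n);print(n,np.round(c["mtx"],1).tolist(),np.round(c["T"],3).tolist(),[k for k in c],(d>0).mean())
print(np.round(calibration("wrist")["tool_from_camera"],3).tolist())
E
```

```text
pics
{'clock': 0.0, 'joint_pos': array([-5.60273073e+01,  2.05902955e+01,  6.34126721e-01, -2.02928674e-02,
       -7.01350755e+01, -1.65074895e+01]), 'qvel': array([-0.02887755,  0.09188485,  0.02309889,  0.12760896,  0.02267425,
        0.03856024]), 'tau': array([ 4.92872332e-04, -5.82720244e+01,  2.93052399e+01,  6.99735001e+00,
        6.73428556e-03, -2.09383011e-04]), 'tool_pos': array([ 0.20242401, -0.64342622,  0.22563768]), 'orientation': array([  4.70014549,  89.90678219, 112.15843788]), 'force': array([-0.05471033,  0.07720081,  0.38267237]), 'moment': array([ 0.02490753, -0.01551994, -0.00143884]), 'opening': 0.0877769144834607}
scene [[478.9, 0.0, 322.5], [0.0, 478.9, 242.9], [0.0, 0.0, 1.0]] [[0.535, -0.623, 0.571, 0.978], [0.845, 0.394, -0.362, -0.215], [0.001, 0.676, 0.737, 0.544], [0.0, 0.0, 0.0, 1.0]] ['mtx', 'T'] 0.996015625
top [[524.8, 0.0, 322.8], [0.0, 524.8, 240.5], [0.0, 0.0, 1.0]] [[0.013, 0.997, -0.081, 0.509], [-1.0, 0.013, -0.007, 0.011], [-0.006, 0.082, 0.997, 0.895], [0.0, 0.0, 0.0, 1.0]] ['mtx', 'T'] 0.995869140625
[[0.001, 0.268, -0.963, -0.157], [0.0, 0.963, 0.268, 0.072], [1.0, -0.0, 0.001, -0.001], [0.0, 0.0, 0.0, 1.0]]
```

View pics/top0.png

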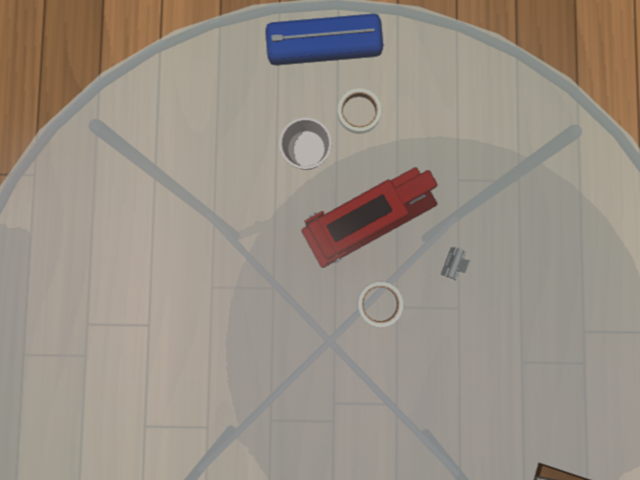

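View pics/scene0.png

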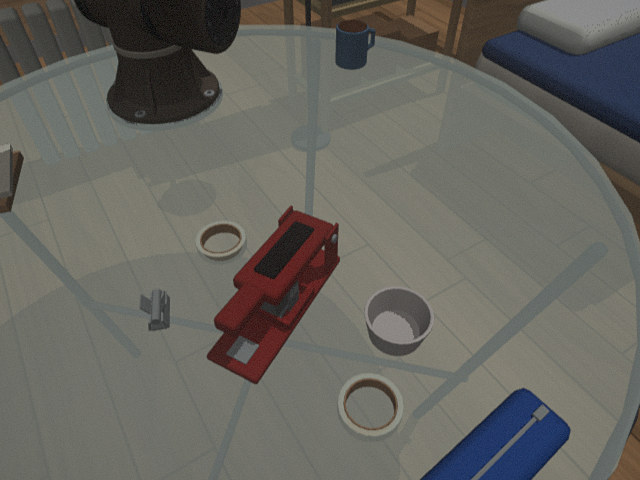

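The top view shows the stapler lying diagonally: hinge at about (315,240), nose at (430,180). The tape rolls are at (360,110) and (381,304), the ramekin at (306,144), and the clip at (455,263). The scene view agrees, with the arm shut. Next I measure the stapler's pose from the red mask plus depth.

```bash
cat > h.py <<'E'
import numpy as np,cv2
from plant import *
def cloud(n,d,T=None):
    c=calibration(n);K=c["mtx"];T=c["T"] if T is None else T
    v,u=np.mgrid[:480,:640]
    P=np.stack([(u-K[0,2])/K[0,0]*d,-(v-K[1,2])/K[1,1]*d,-d],-1)
    return P@T[:3,:3].T+T[:3,3]
def red(p):
    h=cv2.cvtColor(p,cv2.COLOR_RGB2HSV);return ((h[...,0]<8)|(h[...,0]>172))&(h[...,1]>150)&(h[...,2]>60)
E
python3 - <<'E'
from h import *
allp=[]
for n in ("top","scene"):
    p=np.load(f"pics/{n}0c.npy");d=np.load(f"pics/{n}0.npy");W=cloud(n,d);m=red(p)&(d>0)
    P=W[m];print(n,m.sum(),P.min(0).round(3),P.max(0).round(3))
    hist,e=np.histogram(P[:,2],bins=np.arange(-.01,.13,.01));print(dict(zip(e.round(2),hist)))
    for lo,hi in ((.08,.1),(.005,.022)):
        Q=P[(P[:,2]>lo)&(P[:,2]<hi)];
        if lo>.05 :
            k=(p.max(-1)<70)&(W[...,2]>.075)&(W[...,2]<.105)&(abs(W[...,0]-.56)<.15)&(abs(W[...,1]+.07)<.15); Q=np.vstack([Q,W[k]])
        r=cv2.minAreaRect(Q[:,:2].astype(np.float32)*1000);print(lo,np.median(Q[:,2]).round(4),len(Q),r,cv2.boxPoints(r).round(0).tolist())
    if n=="top": np.save("pics/topred.npy",P)
    t=W[300:460,200:330] if n=="top" else W[150:200,250:280]; print("table z",np.median(t[...,2]))
p=np.load("pics/top0c.npy");d=np.load("pics/top0.npy");W=cloud("top",d)
for nm,(u,v),hgt in (("tapeA",(360,110),.019),("tapeB",(381,304),.019),("ram",(306,144),.045),("clip",(455,263),.03),("hinge",(315,240),.09),("nosetip",(430,180),.09)):
    print(nm,W[v,u].round(3))
E
```

```text
top 2197 [ 0.579 -0.154  0.011] [0.705 0.018 0.105]
{np.float64(-0.01): np.int64(0), np.float64(0.0): np.int64(0), np.float64(0.01): np.int64(187), np.float64(0.02): np.int64(0), np.float64(0.03): np.int64(0), np.float64(0.04): np.int64(0), np.float64(0.05): np.int64(0), np.float64(0.06): np.int64(0), np.float64(0.07): np.int64(0), np.float64(0.08): np.int64(11), np.float64(0.09): np.int64(1754), np.float64(0.1): np.int64(245), np.float64(0.11): np.int64(0), np.float64(0.12): np.int64(0)}
0.08 0.0975 2929 ((629.1861572265625, -72.72695922851562), (61.0368766784668, 176.5885772705078), 26.23291015625) [[563.0, -7.0], [641.0, -165.0], [696.0, -138.0], [618.0, 20.0]]
0.005 0.0144 187 ((690.5653686523438, -120.73236083984375), (11.821868896484375, 46.809478759765625), 30.138105392456055) [[674.0, -103.0], [697.0, -144.0], [707.0, -138.0], [684.0, -98.0]]
table z 0.0005592945439162333
scene 5338 [ 0.546 -0.175  0.008] [0.71  0.051 0.102]
{np.float64(-0.01): np.int64(0), np.float64(0.0): np.int64(41), np.float64(0.01): np.int64(1767), np.float64(0.02): np.int64(346), np.float64(0.03): np.i
[... 159 characters left out ...]
(314), np.float64(0.09): np.int64(2777), np.float64(0.1): np.int64(86), np.float64(0.11): np.int64(0), np.float64(0.12): np.int64(0)}
0.08 0.0955 5492 ((626.1880493164062, -63.977012634277344), (77.95091247558594, 206.4534912109375), 28.169376373291016) [[543.0, 9.0], [641.0, -173.0], [709.0, -137.0], [612.0, 45.0]]
0.005 0.0133 1808 ((628.227783203125, -60.92073059082031), (72.14584350585938, 223.20986938476562), 28.20692253112793) [[544.0, 20.0], [649.0, -176.0], [713.0, -142.0], [607.0, 54.0]]
table z -0.00034175647566209166
tapeA [ 0.811 -0.044  0.002]
tapeB [ 0.475 -0.083  0.   ]
ram [0.748 0.049 0.006]
clip [ 0.545 -0.202  0.023]
hinge [0.576 0.029 0.087]
nosetip [ 0.669 -0.146  0.101]
```

```bash
cat >> h.py <<'E'
from scipy.spatial.transform import Rotation as Ro
def tool(o=None):
    o=o or get_obs();T=np.eye(4);T[:3,:3]=Ro.from_euler('xyz',o["orientation"],degrees=True).as_matrix();T[:3,3]=o["tool_pos"];return T
O=np.array([.6285,-.061]);YAW=118.2
def s2w(x,y,z):
    a=np.radians(YAW);return np.array([O[0]+x*np.cos(a)-y*np.sin(a),O[1]+x*np.sin(a)+y*np.cos(a),z])
def w2s(P):
    a=np.radians(YAW);q=P[...,:2]-O;return np.stack([q[...,0]*np.cos(a)+q[...,1]*np.sin(a),-q[...,0]*np.sin(a)+q[...,1]*np.cos(a),P[...,2]],-1)
def need(tcp):
    T=tool();d=T[:3,:3].T@(np.array(tcp)-T[:3,3])*100
    y=np.radians(YAW);s=T[:3,:3].T@[-np.sin(y),np.cos(y),0]
    e=np.degrees(np.arctan2(-s[1],s[2]));return d.round(2),"spin to z||sy deg",round(e,2),"or to -sy",round((e+360)%360-180,2)
E
python3 - <<'E'
from h import *
for n in ("top","scene"):
    p=np.load(f"pics/{n}0c.npy");d=np.load(f"pics/{n}0.npy");S=w2s(cloud(n,d));m=red(p)&(d>0);Q=S[m]
    t=Q[(Q[:,2]>.08)&(Q[:,2]<.11)&(Q[:,0]<.05)]
    A=np.c_[t[:,:2],np.ones(len(t))];k=np.linalg.lstsq(A,t[:,2],rcond=None)[0];print(n,"top plane",k.round(4),"x range",np.percentile(t[:,0],[0,1,99]).round(4))
    for a in np.arange(-.11,.06,.02):
        b=t[abs(t[:,0]-a)<.01]
        if len(b)>5: print(round(a,2),len(b),np.percentile(b[:,1],[1,99]).round(4),np.median(b[:,2]).round(4))
    b=Q[(Q[:,2]>.008)&(Q[:,2]<.02)]
    print("base",np.percentile(b,[.5,99.5],axis=0).round(4))
T=tool();print(T.round(3),need(s2w(-.085,0,.061)),s2w(-.085,0,.061))
E
```

```text
top top plane [-0.0553  0.0007  0.0955] x range [-0.0991 -0.0968  0.0468]
-0.09 206 [-0.0092  0.0155] 0.1006
-0.07 217 [-0.0089  0.0164] 0.0995
-0.05 242 [-0.0106  0.0288] 0.0982
-0.03 478 [-0.0243  0.0337] 0.0973
-0.01 236 [-0.0244  0.0345] 0.0959
0.01 231 [-0.0242  0.0344] 0.095
0.03 220 [-0.0236  0.0336] 0.0941
0.05 83 [-0.0231  0.0326] 0.093
base [[-0.1052 -0.0318  0.0114]
 [-0.0589 -0.02    0.018 ]]
scene top plane [-0.0556  0.017   0.0942] x range [-0.1037 -0.1015  0.0475]
-0.11 49 [-0.0117  0.0137] 0.0988
-0.09 325 [-0.0125  0.0142] 0.0993
-0.07 316 [-0.0119  0.0142] 0.0983
-0.05 371 [-0.025   0.0297] 0.0969
-0.03 605 [-0.0277  0.0314] 0.0961
-0.01 291 [-0.0275  0.0315] 0.0948
0.01 259 [-0.0272  0.0322] 0.0937
0.03 232 [-0.0266  0.0325] 0.0926
0.05 105 [-0.0262  0.0331] 0.0916
base [[-0.1102 -0.0352  0.0092]
 [ 0.1089  0.0339  0.016 ]]
[[-0.001 -0.954 -0.3    0.202]
 [ 0.001 -0.3    0.954 -0.643]
 [-1.     0.     0.001  0.226]
 [ 0.     0.     0.     1.   ]] (array([ 16.51, -59.71,  34.41]), 'spin to z||sy deg', np.float64(-100.74), 'or to -sy', np.float64(79.26)) [ 0.66866682 -0.13591079  0.061     ]
```

move_arm(
  commands=[
    [[0, 0, 0, -0.1465], [0, 0, 0, -0.1465], [0, 0, 0, -0.1465], [0, 0, 0, -0.1465], [0, 0, 0, -0.1465], [0, 0, 0, -0.1465], [0, 0, 0, -0.1465], [0, 0, 0, -0.1465]],
  ],
  jaw=8.7,
)

```text
clock: 0.9
tool_pos: [0.2025, -0.6436, 0.226]
orientation: [-62.8, 89.9, 112.1]
force: [0.4, 0.0, -0.4]
opening: 0.0875
```

move_arm(
  commands=[
    [[0, 0, 0, -0.1465], [0, 0, 0, -0.1465], [0, 0, 0, -0.1465], [0, 0, 0, -0.1465], [0, 0, 0, 0], [0, 0, 0, 0]],
  ],
)

```text
clock: 1.5
tool_pos: [0.2025, -0.6437, 0.2262]
orientation: [-94.4, 90.0, 113.5]
force: [0.2, -0.8, -0.9]
opening: 0.0868
```

```bash
sed -i 's/^O=.*;/O=np.array([.6267,-.062]);/' h.py; python3 -c "
from h import *
print(get_obs()['joint_pos'],need(s2w(-.11,0,.226)))"
```

```text
[-5.60298512e+01  2.05641401e+01  6.63419754e-01 -6.75494375e-03
 -7.01337726e+01  8.39698196e+01] (array([ 4.000e-02, -2.052e+01, -6.478e+01]), 'spin to z||sy deg', np.float64(-0.26), 'or to -sy', np.float64(179.74))
```

move_arm(
  commands=[
    [[0, -1.4, -4.5, 0], [0, -1.4, -4.5, 0], [0, -1.4, -4.5, 0], [0, -1.4, -4.5, 0], [0, -1.4, -4.5, 0], [0, -1.4, -4.5, 0], [0, -1.4, -4.5, 0], [0, -1.4, -4.5, 0]],
  ],
)

```text
clock: 2.3
tool_pos: [0.468, -0.3735, 0.2268]
orientation: [134.1, 90.0, -17.9]
force: [0.4, -1.0, 0.9]
opening: 0.0871
```

move_arm(
  commands=[
    [[0, -1.4, -4.5, 0], [0, -1.4, -4.5, 0], [0, -1.4, -4.5, 0], [0, -1.4, -4.5, 0], [0, -1.4, -4.5, 0], [0, -1.4, -4.5, 0], [0, 0, 0, 0], [0, 0, 0, 0]],
  ],
)

```text
clock: 3.1
tool_pos: [0.6657, -0.1722, 0.2256]
orientation: [-32.2, 89.9, 175.9]
force: [-0.3, -0.5, 0.4]
opening: 0.0867
```

```bash
python3 -c "
from h import *
o=get_obs();print(o['joint_pos'],o['tool_pos'],need(s2w(-.085,0,.065)))
p,d=snapshot('wrist');cv2.imwrite('pics/w1.png',p[:,:,::-1]);np.savez('pics/w1.npz',p=p,d=d,T=tool(o)@calibration('wrist')['tool_from_camera'])
z=np.load('pics/w1.npz');S=w2s(cloud('wrist',d,z['T']));Q=S[red(p)&(d>0)]
print(Q.min(0),Q.max(0))
t=Q[(Q[:,2]>.08)&(Q[:,2]<.11)]
for a in np.arange(-.11,.06,.02):
    b=t[abs(t[:,0]-a)<.01]
    if len(b)>5: print(round(a,2),len(b),np.percentile(b[:,1],[1,99]).round(4),np.median(b[:,2]).round(4))
print('tip',np.percentile(t[:,0],[0,.5]))
b=Q[(Q[:,2]>.008)&(Q[:,2]<.02)];print('base',np.percentile(b,[.5,99.5],axis=0).round(4))
"
```

```text
[ 1.68542169e+00  2.18019755e+01  2.44541951e+00 -8.23577807e-03
 -7.07199528e+01  2.64380497e+01] [ 0.66566889 -0.17224463  0.2256444 ] (array([16.06, -3.05, -1.79]), 'spin to z||sy deg', np.float64(-0.08), 'or to -sy', np.float64(179.92))
[-0.14265043 -0.03707311  0.00764913] [0.06927995 0.04030407 0.30807901]
-0.11 259 [-0.0141  0.0134] 0.0985
-0.09 951 [-0.0145  0.0148] 0.099
-0.07 902 [-0.0137  0.0155] 0.0978
-0.05 832 [-0.0259  0.0314] 0.0965
-0.01 363 [-0.0286  0.0336] 0.0941
0.01 764 [-0.0281  0.0338] 0.0932
0.03 389 [-0.0282  0.0339] 0.0922
tip [-0.10464308 -0.10398868]
base [[-0.1117 -0.0364  0.0091]
 [ 0.0554  0.04    0.015 ]]
```

View pics/w1.png

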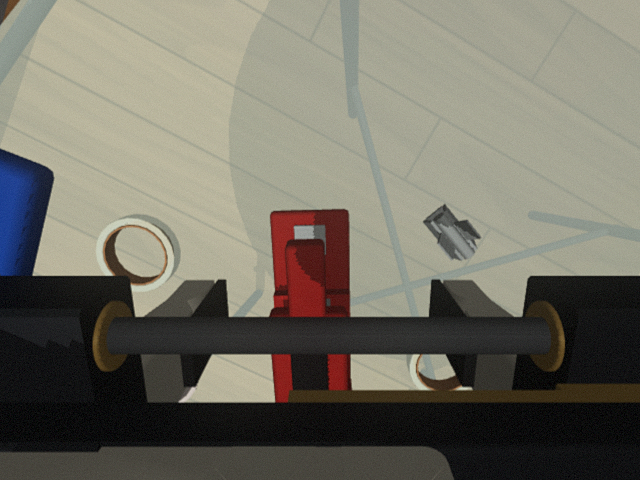

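The wrist view shows the nose at about (306,260), centred between the fingers at (205,340) and (450,340), with the clip at (452,232) clear. The arm starts slightly raised, at about 0.055 rad. I'll adjust yaw and origin, then go down to the nose.

```bash
sed -i 's/^O=.*$/O=np.array([.6254,-.0627]);YAW=119.1/' h.py; python3 -c "
from h import *
print(need(s2w(-.085,0,.070)))"
```

```text
(array([15.6 , -3.11, -1.87]), 'spin to z||sy deg', np.float64(-1.01), 'or to -sy', np.float64(178.99))
```

move_arm(
  commands=[
    [[2, -1.5, -1.0, -0.018], [2, -1.5, -0.8, 0], [3, 0, 0, 0], [3, 0, 0, 0], [2, 0, 0, 0], [2, 0, 0, 0], [1.5, 0, 0, 0], [0, 0, 0, 0]],
  ],
)

```text
clock: 3.95
tool_pos: [0.6647, -0.1395, 0.0696]
orientation: [-31.2, 89.8, 177.9]
force: [-0.1, -0.2, -0.2]
opening: 0.0872
```

```bash
python3 -c "
from h import *
print(get_obs()['tool_pos'],get_obs()['force'],need(s2w(-.085,0,.070)))"
```

```text
[ 0.66471067 -0.13945427  0.06955436] [-0.10339247 -0.20788031 -0.24510085] (array([-0.05, -0.12, -0.3 ]), 'spin to z||sy deg', np.float64(-0.02), 'or to -sy', np.float64(179.98))
```

move_arm(
  commands=[
    [[0, -0.1, -0.25, 0], [0, 0, 0, 0]],
  ],
)

```text
clock: 4.15
tool_pos: [0.6694, -0.1366, 0.073]
orientation: [146.6, 89.9, -4.2]
force: [0.2, 0.2, 0.5]
opening: 0.0873
```

move_arm(
  commands=[
    [[0, 0, 0, 0], [0, 0, 0, 0], [0, 0, 0, 0], [0, 0, 0, 0], [0, 0, 0, 0], [0, 0, 0, 0], [0, 0, 0, 0], [0, 0, 0, 0]],
  ],
  jaw=1.5,
)

```text
clock: 4.95
tool_pos: [0.667, -0.1372, 0.0713]
orientation: [-12.6, 89.8, -163.4]
force: [0.6, -1.7, 0.8]
opening: 0.0299
```

```bash
python3 -c "
from h import *
o=get_obs();print(o['tool_pos'],o['force'],o['moment'],o['opening'],w2s(o['tool_pos']))
# rows along the arc from a=.055 to 1.85
import numpy as np
f=lambda a:np.array([85-170*np.cos(a)+2*np.sin(a),78+170*np.sin(a)+2*np.cos(a)])
a=np.linspace(.055,1.85,25);P=np.array([f(x) for x in a]);D=np.diff(P,axis=0)
for r in D: print([round(-r[1]/10,2),round(-r[0]/10,2)],end=' ')
"
```

```text
[ 0.6670187  -0.13716478  0.07126224] [ 0.58549322 -1.69842301  0.82931567] [-0.30040245 -0.41741778  0.12151003] 0.029898328280655848 [-0.0853059  -0.00015041  0.07126224]
[np.float64(-1.26), np.float64(-0.13)] [np.float64(-1.25), np.float64(-0.23)] [np.float64(-1.23), np.float64(-0.32)] [np.float64(-1.2), np.float64(-0.41)] [np.float64(-1.17), np.float64(-0.5)] [np.float64(-1.13), np.float64(-0.58)] [np.float64(-1.08), np.float64(-0.67)] [np.float64(-1.03), np.float64(-0.75)] [np.float64(-0.97), np.float64(-0.82)] [np.float64(-0.91), np.float64(-0.89)] [np.float64(-0.84), np.float64(-0.96)] [np.float64(-0.76), np.float64(-1.02)] [np.float64(-0.69), np.float64(-1.07)] [np.float64(-0.6), np.float64(-1.12)] [np.float64(-0.52), np.float64(-1.16)] [np.float64(-0.43), np.float64(-1.2)] [np.float64(-0.34), np.float64(-1.23)] [np.float64(-0.25), np.float64(-1.25)] [np.float64(-0.15), np.float64(-1.26)] [np.float64(-0.06), np.float64(-1.27)] [np.float64(0.04), np.float64(-1.27)] [np.float64(0.13), np.float64(-1.26)] [np.float64(0.23), np.float64(-1.25)] [np.float64(0.32), np.float64(-1.23)]
```

The opening of 29.9 mm matches the 30 mm nose, and the side force is small. Now I swing it along the arc.

move_arm(
  commands=[
    [[-1.26, -0.13, 0, 0], [-1.25, -0.23, 0, 0], [-1.23, -0.32, 0, 0], [-1.2, -0.41, 0, 0], [-1.17, -0.5, 0, 0], [-1.13, -0.58, 0, 0], [0, 0, 0, 0]],
  ],
)

```text
clock: 5.65
tool_pos: [0.6557, -0.1168, 0.1457]
orientation: [-39.5, 89.9, 169.7]
force: [-6.4, -1.5, -0.7]
opening: 0.0297
```

```bash
python3 -c "
from h import *
o=get_obs();s=w2s(o['tool_pos'])*1000;print(s,o['force'],np.arctan2(s[2]+19-78,85-s[0]),np.hypot(s[2]+19-78,85-s[0]),o['opening'])"
```

```text
[-62.01324036  -0.1519542  145.66715541] [-6.4015441  -1.49111915 -0.65235204] 0.5326775241832392 170.6578116237867 0.029688136236440857
```

move_arm(
  commands=[
    [[-1.08, -0.67, 0, 0], [-1.03, -0.75, 0, 0], [-0.97, -0.82, 0, 0], [-0.91, -0.89, 0, 0], [-0.84, -0.96, 0, 0], [-0.76, -1.02, 0, 0], [-0.69, -1.07, 0, 0], [-0.6, -1.12, 0, 0]],
  ],
)

```text
clock: 6.45
tool_pos: [0.6203, -0.0544, 0.2136]
orientation: [3.3, 89.9, -147.5]
force: [-3.6, -6.2, -5.7]
opening: 0.03
```

move_arm(
  commands=[
    [[-0.52, -1.16, 0, 0], [-0.43, -1.2, 0, 0], [-0.34, -1.23, 0, 0], [-0.25, -1.25, 0, 0], [-0.15, -1.26, 0, 0], [-0.06, -1.27, 0, 0], [0, 0, 0, 0]],
  ],
)

```text
clock: 7.15
tool_pos: [0.5839, 0.0101, 0.2324]
orientation: [24.8, 89.9, -125.9]
force: [-9.2, -5.0, 5.7]
opening: 0.0298
```

```bash
python3 -c "
from h import *
o=get_obs();s=w2s(o['tool_pos'])*1000;print(s,o['force'],np.arctan2(s[2]+19-78,85-s[0]),np.hypot(s[2]+19-78,85-s[0]),o['opening'])"
```

```text
[ 83.81579189   0.87764146 232.37188027] [-9.20898031 -4.97647535  5.736063  ] 1.5639659821461962 173.3759245640372 0.029841202067746393
```

move_arm(
  commands=[
    [[0.1, -1.27, 0.05, 0], [0.17, -1.26, 0.05, 0], [0.25, -1.25, 0, 0], [0.34, -1.23, 0, 0], [0, 0, 0, 0], [0, 0, 0, 0]],
  ],
)

```text
clock: 7.75
tool_pos: [0.5594, 0.0534, 0.2254]
orientation: [122.6, 89.9, -28.2]
force: [-12.9, -1.5, 17.5]
opening: 0.0294
```

```bash
python3 -c "
from h import *
o=get_obs();s=w2s(o['tool_pos'])*1000;print(s,o['force'],np.arctan2(s[2]+19-78,85-s[0]),np.hypot(s[2]+19-78,85-s[0]),o['opening'])"
```

```text
[133.59498627   1.19676537 225.37761056] [-12.94694399  -1.5295124   17.4708833 ] 1.8549680751768671 173.3291146504951 0.029427613624976912
```

move_arm(
  commands=[
    [[0, 0, 0, 0], [0, 0, 0, 0], [0, 0, 0, 0], [0, 0, 0, 0], [-2, 0, 0, 0], [-3, 0, 0, 0], [-3, 0, 0, 0], [0, 0, 0, 0]],
  ],
  jaw=8.7,
)

```text
clock: 8.55
tool_pos: [0.563, 0.0541, 0.3062]
orientation: [163.2, 89.6, 12.4]
force: [0.5, 0.0, 0.3]
opening: 0.0851
```

move_arm(
  commands=[
    [[0, 3, 0, 0], [0, 4, 0, 0], [0, 4, 0, 0], [0, 4, 0, 0], [0, 4, 0, 0], [0, 0, 0, 0], [0, 0, 0, 0]],
  ],
)

```text
clock: 9.25
tool_pos: [0.6537, -0.113, 0.3003]
orientation: [-31.3, 89.9, 177.8]
force: [-0.6, 0.5, -0.8]
opening: 0.0874
```

```bash
python3 -c "
from h import *
o=get_obs();T=tool(o);print(w2s(o['tool_pos']),o['force'],need(s2w(0,0,.035)))
p,d=snapshot('wrist');np.savez('pics/w2.npz',p=p,d=d,T=T@calibration('wrist')['tool_from_camera'])
p2,d2=snapshot('scene');np.savez('pics/s2.npz',p=p2,d=d2)
cv2.imwrite('pics/both2.png',cv2.resize(np.hstack([p,p2]),(800,300),interpolation=cv2.INTER_AREA)[:,:,::-1])
"
```

```text
[-5.77270705e-02 -2.25658916e-04  3.00265146e-01] [-0.6217643   0.46267352 -0.75123361] (array([ 2.653e+01, -5.750e+00, -2.000e-02]), 'spin to z||sy deg', np.float64(0.0), 'or to -sy', np.float64(-180.0))
```

View pics/both2.png

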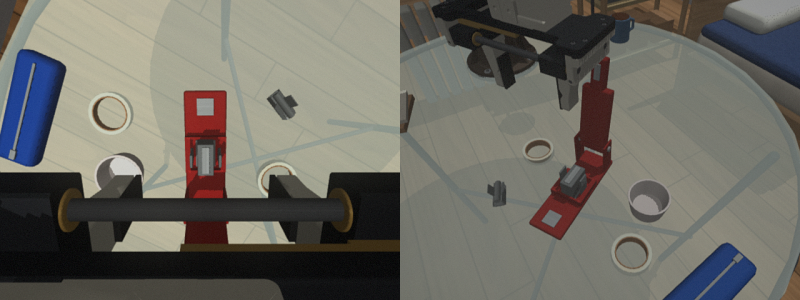

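The arm is open and leaning back (scene half), and the cassette is exposed at about (205,157) in the wrist half. I'll measure the arm angle and cassette position.

```bash
python3 -c "
from h import *
z=np.load('pics/s2.npz');S=w2s(cloud('scene',z['d']));m=red(z['p'])&(S[...,2]>.1)&(S[...,0]>.03)
A=S[m]
k=np.polyfit(A[:,2],A[:,0],1);print('arm dx/dz',k, 'angle',np.pi/2+np.arctan(k[0]),len(A))
for n,P,p in (('scene',S,z['p']),('wrist',w2s(cloud('wrist',(w:=np.load('pics/w2.npz'))['d'],w['T'])),w['p'])):
    g=(abs(P[...,0])<.05)&(abs(P[...,1])<.05)&~red(p)
    for lo,hi in ((.056,.064),(.0645,.075),(.05,.08)):
        q=P[g&(P[...,2]>lo)&(P[...,2]<hi)]
        if len(q)>20: print(n,lo,len(q),np.percentile(q,[2,98],axis=0).round(4).tolist(),cv2.minAreaRect(q[:,:2].astype(np.float32)*1000))
    b=P[red(p)&(P[...,2]>.023)&(P[...,2]<.034)&(abs(P[...,0])<.05)];print(' rim',np.percentile(b,[1,99],axis=0).round(4).tolist(), len(b))
    b=P[red(p)&(P[...,2]>.008)&(P[...,2]<.02)];print(' base',np.percentile(b,[.5,99.5],axis=0).round(4).tolist())
p=np.load('pics/w2.npz')['p'];cv2.imwrite('pics/crop.png',cv2.resize(p[150:330,240:420],(720,720)[:2])[:600,:,::-1])
"
```

```text
arm dx/dz [0.23919523 0.05811213] angle 1.8055802280503523 695
scene 0.056 875 [[-0.0256, -0.0255, 0.0569], [0.0277, 0.0236, 0.0631]] ((1.5100593566894531, 0.7051277160644531), (58.29053497314453, 53.56782913208008), 38.957725524902344)
scene 0.0645 73 [[-0.0084, -0.0249, 0.0646], [0.0121, 0.0267, 0.0667]] ((1.6288280487060547, 0.8642330169677734), (21.7841739654541, 52.39451217651367), 0.5202710032463074)
scene 0.05 1153 [[-0.0261, -0.0256, 0.0509], [0.0273, 0.0251, 0.0657]] ((1.406198501586914, 0.6660861968994141), (57.53288650512695, 55.01166915893555), 0.06359711289405823)
 rim [[-0.0317, -0.0361, 0.025], [0.0356, 0.0357, 0.0298]] 418
 base [[-0.1103, -0.0373, 0.0092], [0.1095, 0.035, 0.0158]]
wrist 0.056 1432 [[-0.0261, -0.021, 0.0569], [0.0274, 0.024, 0.0633]] ((1.1103744506835938, 0.7688884735107422), (53.47236633300781, 56.280330657958984), 89.8428955078125)
wrist 0.0645 104 [[-0.0094, -0.0248, 0.0645], [0.0104, 0.0262, 0.0667]] ((0.4955778121948242, 0.5488014221191406), (20.63703155517578, 51.1680793762207), 0.8635401129722595)
wrist 0.05 1620 [[-0.0267, -0.0239, 0.0539], [0.0272, 0.0261, 0.0655]] ((1.0508079528808594, 0.7690505981445312), (53.47236633300781, 56.39946746826172), 89.8428955078125)
 rim [[-0.0325, -0.0356, 0.0244], [0.0342, 0.0368, 0.0289]] 1090
 base [[-0.1107, -0.0362, 0.0105], [0.0926, 0.0368, 0.0154]]
```

View pics/crop.png

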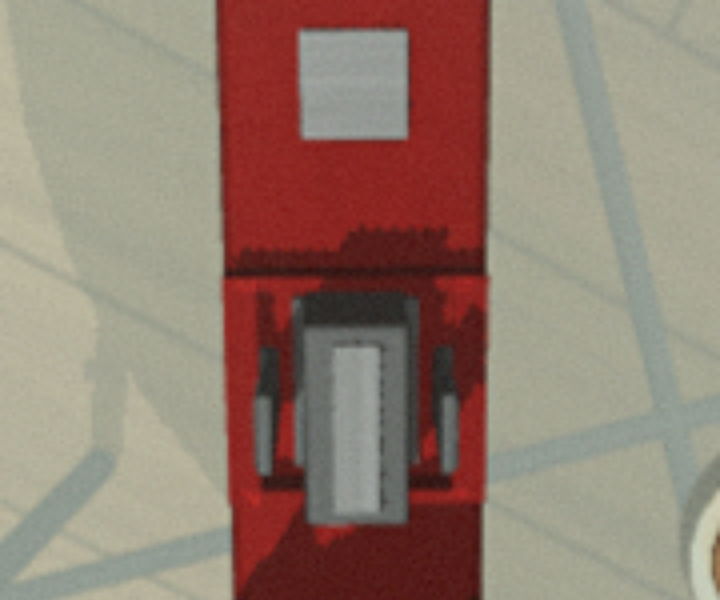

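The arm is at about 1.81 rad. Both cameras put the cassette centre at (1, 0.7) mm in my stapler frame. In the crop the catches are at (265,430) and (450,430). Now descending.

move_arm(
  commands=[
    [[0, -3, 0.1, 0], [0, -2.85, 0, 0], [4, 0, 0, 0], [4, 0, 0, 0], [4, 0, 0, 0], [4, 0, 0, 0], [4, 0, 0, 0], [0, 0, 0, 0]],
  ],
)

```text
clock: 10.15
tool_pos: [0.62, -0.0607, 0.0968]
orientation: [-26.1, 89.5, -176.8]
force: [-1.3, 0.1, -0.0]
opening: 0.0868
```

```bash
python3 -c "
from h import *
o=get_obs();print(w2s(o['tool_pos']),o['force'],need(s2w(0.001,0.0007,.035)))"
```

```text
[0.0044     0.00372311 0.09675223] [-1.31963652  0.10566285 -0.03715371] (array([ 6.17,  0.37, -0.35]), 'spin to z||sy deg', np.float64(0.16), 'or to -sy', np.float64(-179.84))
```

move_arm(
  commands=[
    [[0, 0, 0, 0], [0, 0, 0, 0]],
  ],
)

```text
clock: 10.35
tool_pos: [0.6258, -0.0609, 0.1045]
orientation: [152.6, 89.8, 1.9]
force: [0.5, -0.2, 0.9]
opening: 0.0867
```

```bash
python3 -c "
from h import *
o=get_obs();print(w2s(o['tool_pos']),o['force'],need(s2w(0.001,0.0007,.035)))"
```

```text
[ 0.00134459 -0.0012122   0.10452753] [ 0.46507537 -0.23620106  0.91064623] (array([6.95, 0.02, 0.22]), 'spin to z||sy deg', np.float64(0.19), 'or to -sy', np.float64(-179.81))
```

move_arm(
  commands=[
    [[0, 0, 0, 0], [1.2, 0, 0, 0], [1.4, 0, 0.08, 0], [1.3, 0, 0, 0], [1.2, 0, 0, 0], [1.0, 0, 0, 0], [0.5, 0, 0, 0], [0, 0, 0, 0]],
  ],
)

```text
clock: 11.15
tool_pos: [0.6229, -0.062, 0.0345]
orientation: [-17.8, 89.9, -168.6]
force: [-0.3, 0.5, -0.3]
opening: 0.0872
```

move_arm(
  commands=[
    [[0, 0, 0, 0], [0, 0, 0, 0], [0, 0, 0, 0]],
  ],
)

```text
clock: 11.45
tool_pos: [0.6238, -0.0618, 0.0363]
orientation: [160.8, 89.9, 10.1]
force: [-0.7, 0.0, 0.3]
opening: 0.0867
```

```bash
python3 -c "
from h import *
o=get_obs();print(w2s(o['tool_pos']),o['force'],need(s2w(0.001,0.0007,.035)))"
```

```text
[0.00154435 0.00100805 0.03627142] [-0.66008407  0.02545703  0.28805059] (array([ 0.13,  0.05, -0.03]), 'spin to z||sy deg', np.float64(0.12), 'or to -sy', np.float64(-179.88))
```

Aligned. Pinching the catches now.

move_arm(
  commands=[
    [[0, 0, 0, 0], [0, 0, 0, 0], [0, 0, 0, 0], [0, 0, 0, 0], [0, 0, 0, 0], [0, 0, 0, 0], [0, 0, 0, 0], [0, 0, 0, 0]],
  ],
  jaw=2.5,
)

```text
clock: 12.25
tool_pos: [0.6235, -0.0619, 0.036]
orientation: [121.4, 90.0, -29.3]
force: [-1.4, -0.3, 3.8]
opening: 0.0364
```

```bash
python3 -c "
from h import *
o=get_obs();T=tool(o);print(w2s(o['tool_pos']),o['force'],o['moment'],o['opening'])
p,d=snapshot('scene');cv2.imwrite('pics/s3.png',cv2.resize(p[150:330,190:430],(800,600))[:,:,::-1])"
```

```text
[0.00158026 0.00128031 0.0360225 ] [-1.35333137 -0.33593022  3.76158121] [ 0.03494348  0.54578172 -0.03483571] 0.0364165077561751
```

View pics/s3.png

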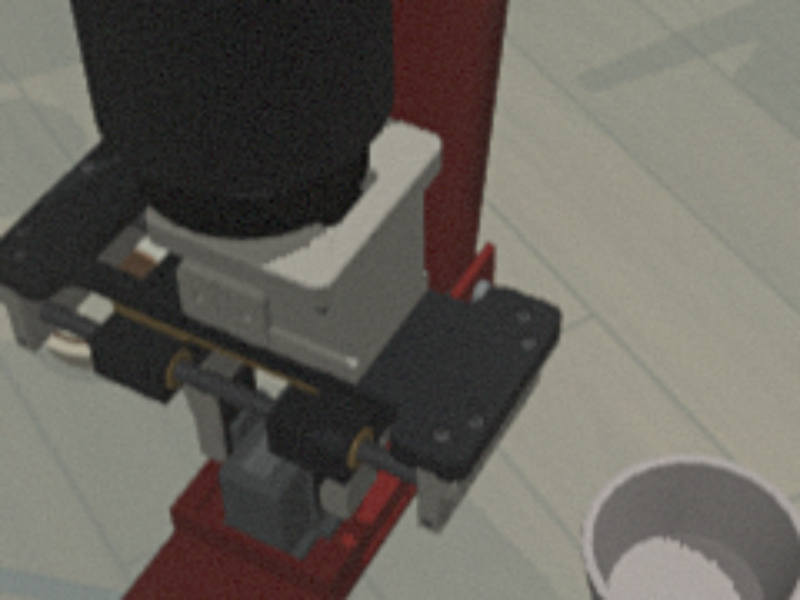

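The fingers hold both catches, with the block at about (265,490) still in the bay. The opening is 36.4 mm, so they are fully pinched. Lifting straight up, slowly.

move_arm(
  commands=[
    [[-0.5, 0, 0, 0], [-1, 0, 0, 0], [-1.3, 0, 0, 0], [-1.5, 0, 0, 0], [-1.5, 0, 0, 0], [-1.5, 0, 0, 0], [-1.3, 0, 0, 0], [-1, 0, 0, 0]],
  ],
)

```text
clock: 13.1
tool_pos: [0.6238, -0.0619, 0.1335]
orientation: [159.6, 89.9, 8.9]
force: [0.3, -0.9, -1.3]
opening: 0.0362
```

move_arm(
  commands=[
    [[-0.4, 0, 0, 0], [0, 0, 0, 0], [0, 0, 0, 0], [0, 0, 0, 0], [0, 0, 0, 0], [0, 0, 0, 0], [0, 0, 0, 0], [0, 0, 0, 0]],
  ],
)

```text
clock: 13.9
tool_pos: [0.6234, -0.0619, 0.1355]
orientation: [-8.9, 90.0, -159.7]
force: [1.3, 0.3, -0.7]
opening: 0.036
```

```bash
python3 -c "
from h import *
o=get_obs();print(w2s(o['tool_pos']),o['force'],o['moment'],o['opening'],abs(o['qvel']).max())
p,d=snapshot('scene');S=w2s(cloud('scene',d))
A=S[red(p)&(S[...,2]>.1)&(S[...,0]>.03)];k=np.polyfit(A[:,2],A[:,0],1);print('arm',np.pi/2+np.arctan(k[0]),len(A))
cv2.imwrite('pics/s4.png',p[:,:,::-1])"
```

```text
[0.00165926 0.00141242 0.13554848] [ 1.31220887  0.27120996 -0.65113894] [ 0.0498042   0.12516307 -0.0247757 ] 0.035968912938186805 0.08696283197553736
arm 1.785811603573198 185
```

View pics/s4.png

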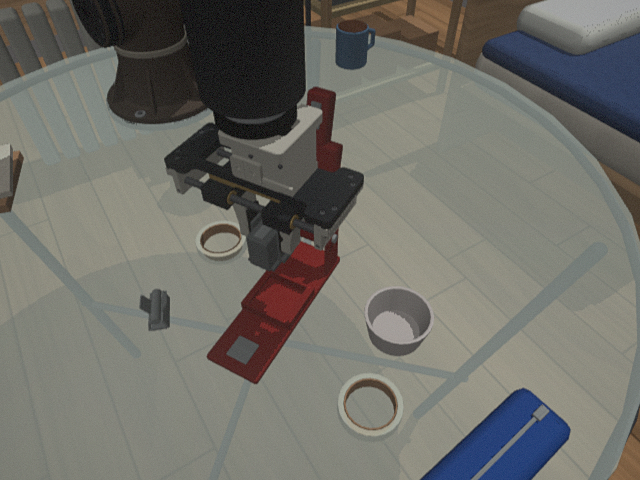

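The cassette hangs level between the fingers at (263,248) above the empty bay at (275,300). The arm is open, and the tape rolls, ramekin and clip look unmoved. Handing in.

```bash
python3 -c "
from plant import *
print(close_job())"
```

```text
the job is handed in; nothing more can be done
None
```

The job is handed in, and every check I made before closing was good; `close_job()` gives no verdict. I gripped the stapler's nose and swung the top arm back along its arc. Then I pinched both catches and lifted the cassette straight up about 10 cm.

Last checks, at about 14 s of the 54 s allowed:
- **Top arm:** about 1.79 rad from the final image (1.81 just after release), so past upright.
- **Catches:** the gripper read 36.0 mm. That is slightly under the nominal 38 mm for fully pinched, so I take both as fully in, though their travel was not measured directly.
- **Cassette:** the TCP rose from 36 to 135.5 mm, which puts the cassette centre at about 0.14 m. It is within about 2 mm of the bay in plan, and looked level and still. The wrist force was about 1.5 N.
- **Other objects:** the tape rolls, ramekin and bulldog clip looked unmoved in the final picture. I did not measure their positions again.

During the swing, the sideways and upward load on the tool reached about 22 N near the end, because my arc ran about 3 mm outside the true one. That is well under the 120 N wrist limit.

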